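Open the tight spoon tin one-handed in its hold-down holder

TASK

Slide the closed spoon tin along the counter into the holder, so that its foot goes under both side lips, and press it gently home until you feel it firm against the back stop, without ramming it. Then, with the holder keeping the base down, draw the tight deep lid straight up off it and stand the lid gently, mouth down, in the middle of the round aluminium tray, letting go of it there. Leave the open base on the counter in the holder, and do not disturb the bowl, the measuring cup or the tray.

Things in the scene. Friction and masses are not known exactly. Their poses are not given: they have to be found in the camera images.
- tin_base: Aluminium base of the spoon tin, 0.5 kg; only its foot shows under the lid. Origin at the centre of the underside, z up. Foot: plate 4 mm thick on the counter, 66 mm along x, 174 mm along y, its middle 48 mm (in x) running on as two ears to 194 mm along y, 22 mm beyond the lid's ends. Starts closed, 12 to 16 cm on the holder's -x side, within 0.3 rad of its yaw; slides with 3 to 6 N.
- sleeve_top (a point): Centre of the top of the base's sleeve, 84 mm above the underside: a box 51 mm (x) by 141 mm (y) on the foot, white soup spoons in it. Four sprung beads on its long sides, 70 mm up, rub inside the lid: a pull of about 8 to 18 N draws the lid for the first 66 mm; it is clear after 80 mm. The base is light: unless held down it rises with the lid.
- lid_center (a point): Centre, half-way up, of the tin's lid: red steel box open below, 60 mm along its x (grasp across this width), 150 mm along y, 90 mm tall, walls 3 mm, 0.22 kg, brass band at the lower rim. On the closed tin the rim rests on the foot, so this point is 49 mm above the counter, and its axes are those of tin_base.
- holder: Hold-down holder, dark steel lips on a grey plate, screwed to the counter; the tin slides in along its +x. Origin on the counter where the tin's underside centre lies when home, the tin's axes then along the holder's. A folded side lip reaches over each ear of the foot: x -20 to +39 mm, underside 7 mm and top 10 mm up, inner edge y +-86 mm, side wall y +-100.5 mm (3.5 mm play each side). Tabs reach y +-128 mm.
- stop_face (a point): Middle of the front face of the holder's back stop, a fixed bar 130 mm long and 12 mm high; the foot's far long edge bears on it when the tin is home. 33 mm in +x from the holder's origin, 6 mm up.
- mouth (a point): Middle of the holder's open mouth, on the counter, 55 mm in -x from its origin. Flared guides 10 mm high, without lips, narrow from 117 mm either side here to 100 mm at x = -20 mm, where the lips begin.
- tray: Round aluminium tray, loose on the counter, origin at the centre of its underside: 250 mm across the rim, flat floor 220 mm across with its upper face 3 mm above the counter, rim 14 mm high. It stands to the right of the holder or to the left.
- bowl: White ceramic bowl, loose bystander, 110 mm across and 55 mm high, origin at the centre of its underside.
- cup: Clear plastic measuring cup with a handle on its +y side, loose bystander, 84 mm across the rim (114 mm with the handle), 100 mm high, origin at the centre of its underside.
There are look-alikes about, which are no part of the job. There is more than one size of the part that bears lid_center; the job needs the largest.

How it is judged:
On the way, in this order (a step that is already met when the one before it is completed fails the run):
1. The closed tin is pressed home in the holder: foot under both lips, felt firm against the back stop, lid still fully on (x of tin_base in the frame of holder between -0.004 and 0.004 m and y of tin_base in the frame of holder between -0.007 and 0.007 m and angle between the x axis of tin_base and the x axis of holder, either way round below 0.1 rad and height (world z) of tin_base below 0.004 m and contact force between tin_base and holder above 2 N and z of lid_center in the frame of tin_base below 0.06 m), for 0.1 s.
2. The lid is drawn clear, straight above the base, the base still held in the holder (z of lid_center in the frame of tin_base above 0.131 m and horizontal distance between lid_center and tin_base below 0.03 m and x of tin_base in the frame of holder above -0.01 m and angle between lid_center's own z axis and vertical below 0.15 rad), for 0.05 s.
At the end, for the whole second after the job is handed in: The lid stands upright, mouth down and at rest on the tray's floor, its centre within 25 mm of the tray's centre; the open base lies flat on the counter under the holder's lips, no more than 10 mm out from the back stop (horizontal distance between lid_center and tray below 0.025 m and z of lid_center in the frame of tray between 0.044 and 0.053 m and angle between lid_center's own z axis and vertical below 0.06 rad and linear speed of each of lid, tin_base below 0.02 m/s and x of tin_base in the frame of holder between -0.01 and 0.004 m and angle between the x axis of tin_base and the x axis of holder, either way round below 0.08 rad and height (world z) of each of tin_base, tray below 0.004 m and angle between tin_base's own z axis and vertical below 0.04 rad); the robot touches nothing.
It fails at once if the tin's base is lifted more than 12 mm or tipped (height (world z) of tin_base above 0.012 m or angle between tin_base's own z axis and vertical above 0.15 rad).
It fails at once if the tin is rammed against the holder (over 60 N) (contact force between tin_base and holder above 60 N).
It fails at once if the lid is tipped over (angle between lid_center's own z axis and vertical above 0.35 rad).
It fails at once if the lid is dropped or thrown (over 0.4 m/s while not held) or banged down on the tray (over 80 N) ((contact force between the fingers and lid below 0.2 N and linear speed of lid above 0.4 m/s) or contact force between lid and tray above 80 N).
It fails at once if the bowl, the cup or the tray is pushed away (over 30 mm) (distance of any of bowl, cup, tray from where it was at the start of the episode above 0.03 m).
It also fails if it takes over 72 s, if anything falls off the work surface, if the arm or the gripper's body presses on something with over 40 N, if the wrist force passes 120 N, or if a joint passes its speed limit or range.

ROBOT

A 6-joint arm with a two-finger parallel gripper is mounted at the origin on the work surface. World frame = base frame: x ahead of the robot, y to its left, z up, the work surface at z = 0. Lengths are in m, angles in rad, forces in N, time in s.
With the tool pointing down it reaches from about 0.425 to 0.95 m from the base axis. Payload 3.5 kg.
Tool frame: the origin (TCP) lies midway between the tips of the shut fingers; the grasp point (between the pads) lies 19 mm behind it; z points along the fingers, y is the direction in which the jaws open and shut (so a half turn about z gives the same grasp; the last joint's range is limited). The gripper opens to 85 mm and grips with 20 to 120 N. Pads are 22 mm wide; open, the fingers measure 114 mm over their backs; the gripper's body (76 mm by 85 mm) begins 54 mm behind the grasp point. The pads swing forward as they close: fully open they stand 13 mm farther back than shut.
Start: joints at [-1.496, 0.286, 1.577, -0, 1.279, -0.15], TCP at [0.15, -0.658, 0.207] pointing down, gripper open.
Joint ranges: [-2.77, 2.77], [-0.9, 2.22], [0.21, 2.48], [-1.53, 4.67], [0.24, 2.81], [-2.84, 2.84]. Speed limits (rad/s): [2.79, 2.79, 3.14, 3.14, 3.14, 3.14].

INTERFACE

Orientations are given as a unit quaternion [x, y, z, w].
In Python, from plant import * gives the robot as it stands.
- The arm moves only by the shell command python3 -m jog 'ROWS' [FORCE]. ROWS is a JSON object of lists of equal length, an entry for each row: "travel": the shift along the world's x, y, z in mm, a list of three; "dr": the turn, a rotation vector about the world's x, y, z in degrees, a list of three; "jaw": the closure in counts, from 0 (fully open) to 255 (shut). In form: {"travel": [[x, y, z], ...], "dr": [[wx, wy, wz], ...], "jaw": [jaw, ...]}. A call has 1 to 5 rows; each row shifts and turns the commanded pose from where the row before left it; what a row does not reach is not made up. A row lasts 1/12 s, in which the tool goes at most 41.7 mm and 7.16 degrees, less where a joint would pass 70% of its speed; a pose out of reach is approached as far as the arm can. A call is refused whole if a number of a shift passes 41.7 or a number of a turn 7.16, either way. A call with a gripper value outside its range is refused whole. The fingers move at their own pace and stop on an object; FORCE is the grip in N (left out, the last holds). Time passes only in rows, so rows that do not move let the fingers close. It gives the time, the measured TCP pose, the force and the opening at its end, in the units of the state.
- get_state(): the state, without advancing time (a new reading comes with each control period).
- read_camera(name): name is "scene" or "side" or "wrist"; returns the picture (400x640x3 uint8, red, green, blue); there is no depth.
- camera_info(name): a dict with "K" (3x3 intrinsics, pixels), "R" (3x3) and "t" (3): a world point X has camera coordinates R X + t; the wrist camera has in their place "mount" (4x4, takes a point from camera to tool coordinates, whose origin is the TCP and whose axes are the flange's). Camera axes: x right, y down, z forward; pixel columns grow to the right and rows downward; lengths in m; the calibration is good to about 2 mm. A picture is of the moment at which its call begins: read the wrist's pose just before it. camera_info takes no time and is no camera call.
- sign_off(): hands the job in, once; it reports no verdict.
The state is a dict: "time": time; "qpos": joint angles; "dq": joint speeds; "joint_efforts": joint torques, N m; "eef_pos": TCP position; "tcp_rot": TCP orientation; "contact_force": force on the tool from outside, world axes, zero at the start; "wrist_torque": the same for the moment, N m; "opening": opening from 0.0 (shut) to 1.0 (fully open).
Only numpy, scipy, OpenCV 4.12 (cv2) and the standard library are available. Lean on these libraries where they do the work, as an engineer would, in place of code of your own. Each camera call takes 0.05 s, during which the arm holds its last target. There are 200 camera calls.

## Working session

There is one attempt and no reset: what is moved stays moved. The work goes in short steps, Python scripts to look and compute and a shell command to move; the robot and the scene stay as the last step left them, time stands still between calls to the robot, and variables do not carry over. Pictures are saved under pics/ and viewed, about 8 in all and at most 12, crops included, and the job is handed in when it is done.

```bash
mkdir -p pics; ls
python3 - <<'E'
from plant import *
import cv2,numpy as np
a=read_camera("scene");b=read_camera("side")
cv2.imwrite("pics/scene.png",a[:,:,::-1]);cv2.imwrite("pics/side.png",b[:,:,::-1])
print(get_state())
for n in("scene","side","wrist"):print(n,camera_info(n))
E
```

```text
pics
{'time': 0.1, 'qpos': array([-1.49597628e+00,  2.87153398e-01,  1.57803239e+00,  7.13431189e-06,
        1.27859624e+00, -1.49957533e-01]), 'dq': array([-0.00029889, -0.00177614, -0.0049517 ,  0.00074801,  0.00019038,
       -0.00116057]), 'joint_efforts': array([ 1.05577263e-03, -4.07299626e+01, -2.93699259e+01, -1.28050665e-04,
        3.44049164e-03, -1.49673417e-05]), 'eef_pos': array([ 0.15046021, -0.65735418,  0.2055337 ]), 'tcp_rot': array([ 9.93690545e-01,  1.12151244e-01,  4.45286147e-05, -1.09378246e-03]), 'contact_force': array([ 0.24529257, -0.17613668, -0.98609559]), 'wrist_torque': array([-0.00674956,  0.03450009,  0.02345943]), 'opening': 0.9996684243601736}
scene {'K': array([[428.03700609,   0.        , 324.21545765],
       [  0.        , 428.03700609, 199.53811592],
       [  0.        ,   0.        ,   1.        ]]), 'R': array([[-0.7616361 ,  0.64796244,  0.00742391],
       [ 0.38362012,  0.46009364, -0.80071808],
       [-0.52225094, -0.60700784, -0.59899536]]), 't': array([ 0.42015706, -0.16517334,  1.37897565])}
side {'K': array([[452.42052277,   0.        , 319.93681961],
       [  0.        , 452.42052277, 203.50379945],
       [  0.        ,   0.        ,   1.        ]]), 'R': array([[ 0.97466959, -0.22298531,  0.01722612],
       [-0.16217174, -0.75768801, -0.63214651],
       [ 0.15401141,  0.61334039, -0.77465738]]), 't': array([-0.56567149,  0.15261869,  1.1398362 ])}
wrist {'K': array([[313.85562526,   0.        , 320.39339214],
       [  0.        , 313.85562526, 198.45354147],
       [  0.        ,   0.        ,   1.        ]]), 'mount': array([[ 3.30792417e-04, -9.55213815e-01, -2.95916303e-01,
         7.43876906e-02],
       [ 9.99999882e-01,  4.20967033e-04, -2.41017974e-04,
         1.08798874e-04],
       [ 3.54794706e-04, -2.95916189e-01,  9.55213842e-01,
        -1.67844676e-01],
       [ 0.00000000e+00,  0.00000000e+00,  0.00000000e+00,
         1.00000000e+00]])}
```

View pics/scene.png

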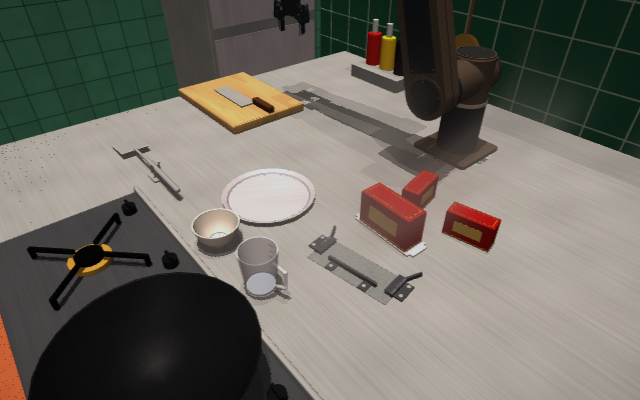

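View pics/side.png

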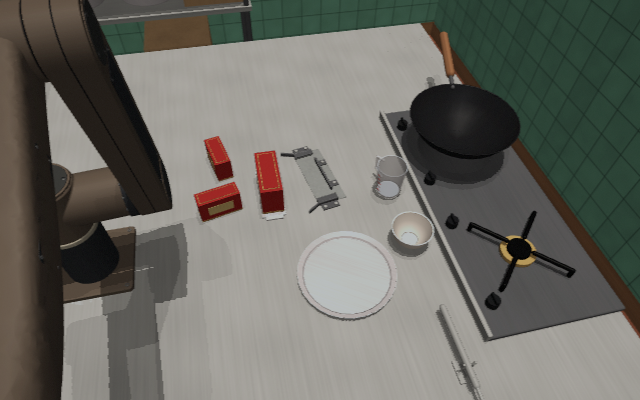

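The scene picture shows three red boxes that could be the tin:
- **Largest:** scene (392,216), side (269,182). It has the pale foot with ears.
- **Small one:** scene (420,190), side (218,158).
- **Medium one:** scene (472,227), side (219,202).

I choose the first. The holder is at scene (363,268), side (320,178). The tray is at scene (268,196), side (348,275). Next is a close crop to confirm the choice.

Run:
```python
import cv2
a=cv2.imread("pics/scene.png")[175:305,300:450]
b=cv2.imread("pics/side.png")[140:225,245:355]
cv2.imwrite("pics/c1.png",cv2.resize(a,None,fx=4.6,fy=4.6,interpolation=2))
cv2.imwrite("pics/c2.png",cv2.resize(b,None,fx=7,fy=7,interpolation=2))
```

```text
(no output)
```

View pics/c1.png

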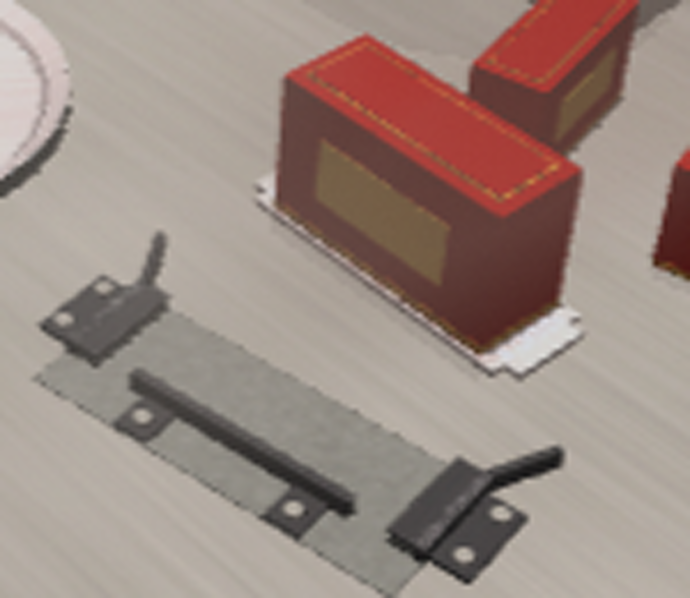

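View pics/c2.png

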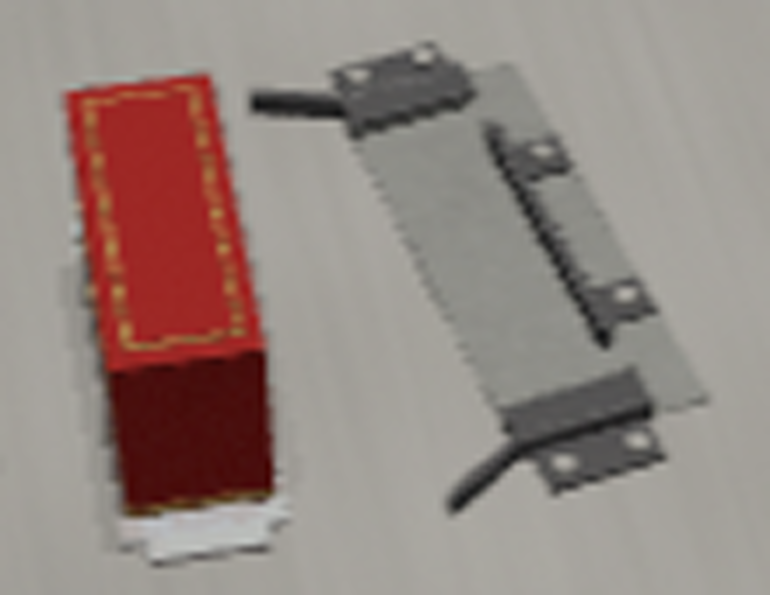

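The close crop confirms it. The big red box at scene (392,216) is the only one with the pale eared foot, and it stands beside the holder. Next I fit the poses from the corner pixels.

```bash
cat > h.py <<'E'
from plant import *
import numpy as np, cv2
from scipy.optimize import least_squares
from scipy.spatial.transform import Rotation as Ro
C={n:camera_info(n) for n in("scene","side","wrist")}
def proj(n,X):
    c=C[n]; p=(np.atleast_2d(X)@np.array(c["R"]).T+c["t"])@np.array(c["K"]).T
    return p[:,:2]/p[:,2:]
def wcam(s):
    m=np.array(C["wrist"]["mount"]);R=Ro.from_quat(s["tcp_rot"]).as_matrix()
    Rwc=R@m[:3,:3];t=R@m[:3,3]+s["eef_pos"]
    C["wrist"]["R"]=Rwc.T;C["wrist"]["t"]=-Rwc.T@t
def fit(obs,x0):
    f=lambda q:np.concatenate([(proj(n,place(q,P))-u).ravel() for n,P,u in obs])
    r=least_squares(f,x0,loss="soft_l1");return r.x,f(r.x)
def place(q,P):
    c,s=np.cos(q[2]),np.sin(q[2]);P=np.array(P,float)
    return np.c_[q[0]+c*P[:,0]-s*P[:,1],q[1]+s*P[:,0]+c*P[:,1],P[:,2]]
E
python3 - <<'E'
from h import *
sc=lambda L:(np.array(L)+.5)/4.6-.5+[300,175]
sd=lambda L:(np.array(L)+.5)/7-.5+[245,140]
T=[(-.03,-.075,.094),(.03,-.075,.094),(.03,.075,.094),(-.03,.075,.094)]
E=[(.024,-.097,.004),(-.024,-.097,.004)]
q,r=fit([("scene",T,sc([(365,35),(287,77),(505,217),(581,168)])),("side",T,sd([(110,372),(263,350),(210,75),(65,93)])),
 ("side",E,sd([(268,543),(155,562)]))],[.5,-.2,0])
print("tin",q.round(4),r.round(1))
H=[(-.055,-.117,.01),(-.055,.117,.01),(-.02,-.086,.01),(.039,-.086,.01),(-.02,.086,.01),(.039,.086,.01),(.033,-.065,.012),(.033,.065,.012)]
h,r=fit([("scene",H,sc([(160,235),(562,455),(170,293),(97,355),(460,460),(388,535),(136,370),(355,493)])),
 ("side",H,sd([(452,508),(253,95),(507,410),(638,370),(352,133),(475,95),(605,340),(490,125)]))],[.6,-.2,0])
print("holder",h.round(4),r.round(1))
def circ(R,z,ex,x0):
    a=np.linspace(0,2*np.pi,720)
    def f(q):
        o=[]
        for n,e in ex.items():
            p=proj(n,np.c_[q[0]+R*np.cos(a),q[1]+R*np.sin(a),0*a+z]);o+=[*p.min(0)-e[:2],*p.max(0)-e[2:]]
        return np.array(o)
    s=least_squares(f,x0);return s.x.round(4),s.fun.round(1)
print("tray",circ(.125,.014,{"scene":(222,169,316,223),"side":(297,231,397,318)},[.7,-.4]))
print("bowl",circ(.055,.055,{"scene":(192,208,240,240),"side":(390,212,433,243)},[.8,-.3]))
print("cup",circ(.042,.1,{"scene":(237,238,280,263),"side":(376,155,408,183)},[.8,-.2]))
c,s=np.cos(h[2]),np.sin(h[2]);d=q[:2]-h[:2];print("tin in holder",c*d[0]+s*d[1],-s*d[0]+c*d[1],q[2]-h[2])
t=get_state();print(Ro.from_quat(t["tcp_rot"]).as_matrix().round(3))
E
```

```text
tin [ 0.4648  0.142  -0.0145] [-0.3 -0.1 -1.  -0.3 -0.9  0.4  0.4  0.3 -0.5 -0.1  0.5 -0.3 -0.4 -0.4
 -0.9 -0.1  0.4 -0.1 -0.9 -0. ]
holder [0.5947 0.1764 0.1682] [ 0.9  0.6 -2.4 -1.9 -0.3  0.8 -0.6  0.6 -1.1 -0.7 -0.7 -1.  -0.3 -0.5
 -0.2  0.8 -0.5 -2.8 -0.2  0.7 -0.9 -0.4 -0.5 -0.5 -0.1 -1.1  0.3 -0.6
 -0.6 -1.2 -1.1 -0.4]
tray (array([ 0.6102, -0.1618]), array([-0.8, -0.8, -0.8,  0.2, -1.1, -1. , -0.2, -0.1]))
bowl (array([ 0.7991, -0.0939]), array([-0.5,  0.4,  0.3, -0.9, -0. , -2.2,  0. ,  1.4]))
cup (array([0.7963, 0.0807]), array([-0.9, -3.7, -1.4,  0.4, -0.3,  0.6, -1.4, -5.1]))
tin in holder -0.13379755761490836 -0.01214643835471882 -0.18274051803687846
[[ 0.975  0.223 -0.   ]
 [ 0.223 -0.975  0.002]
 [ 0.    -0.002 -1.   ]]
```

The poses fit well. The tin is at (0.465, 0.142), yaw −0.015, the holder at (0.595, 0.176), yaw 0.168, and the tray at (0.610, −0.162). Now the approach, arcing round the base to a point above the tin.

```bash
A='{"travel":[[30,24,0],[30,24,0],[30,24,0],[30,24,0],[30,24,0]],"dr":[[0,0,4],[0,0,4],[0,0,4],[0,0,4],[0,0,4]],"jaw":[0,0,0,0,0]}'
python3 -m jog '{"travel":[[30,24,0],[30,24,0],[30,24,0],[30,24,0],[30,24,0]],"dr":[[0,0,4],[0,0,4],[0,0,4],[0,0,4],[0,0,4]],"jaw":[0,0,0,0,0]}' 60
python3 -m jog '{"travel":[[30,24,0],[30,24,0],[30,24,0],[30,24,0],[30,24,0]],"dr":[[0,0,4],[0,0,4],[0,0,4],[0,0,4],[0,0,4]],"jaw":[0,0,0,0,0]}'
python3 -m jog '{"travel":[[7,32,0],[7,32,0],[7,32,0],[7,32,0],[7,32,0]],"dr":[[0,0,3.6],[0,0,3.6],[0,0,3.6],[0,0,3.6],[0,0,3.6]],"jaw":[0,0,0,0,0]}'
python3 -m jog '{"travel":[[7,32,0],[7,32,0],[7,32,0],[7,32,0],[7,32,0]],"dr":[[0,0,3.6],[0,0,3.6],[0,0,3.6],[0,0,3.6],[0,0,3.6]],"jaw":[0,0,0,0,0]}'
python3 -m jog '{"travel":[[-7,30,0],[-7,30,0],[-7,30,0],[-7,30,0],[-7,30,0]],"dr":[[0,0,0],[0,0,0],[0,0,0],[0,0,0],[0,0,0]],"jaw":[0,0,0,0,0]}'
python3 -m jog '{"travel":[[-7,30,0],[-7,30,0],[-7,29,0],[0,0,0],[0,0,0]],"dr":[[0,0,0],[0,0,0],[0,0,0],[0,0,0],[0,0,0]],"jaw":[0,0,0,0,0]}'
python3 - <<'E'
from h import *
s=get_state();a=read_camera("wrist");cv2.imwrite("pics/w1.png",a[:,:,::-1]);np.save("w1.npy",np.r_[s["eef_pos"],s["tcp_rot"]])
print(s["eef_pos"],Ro.from_quat(s["tcp_rot"]).as_matrix().round(4),s["qpos"].round(2))
wcam(s)
print("pred tin",proj("wrist",place([.4648,.142,-.0145],[(-.03,-.075,.094),(.03,-.075,.094),(.03,.075,.094),(-.03,.075,.094)])).round(0))
print("pred holder",proj("wrist",place([.5947,.1764,.1682],[(.033,-.065,.012),(.033,.065,.012),(-.02,.086,.01),(-.02,-.086,.01),(-.055,-.117,.01),(-.055,.117,.01)])).round(0))
E
```

```text
time: 0.52
eef_pos: [0.3014, -0.5364, 0.2061]
tcp_rot: [0.959, 0.284, 0.0, -0.001]
contact_force: [1.2, -1.0, 0.6]
opening: 1.003
time: 0.93
eef_pos: [0.4515, -0.4163, 0.2063]
tcp_rot: [0.895, 0.447, -0.0, -0.0]
contact_force: [0.3, -0.7, -0.3]
opening: 0.998
time: 1.35
eef_pos: [0.4853, -0.2561, 0.2062]
tcp_rot: [0.814, 0.581, -0.0, -0.001]
contact_force: [0.6, -0.1, 0.1]
opening: 0.996
time: 1.77
eef_pos: [0.5202, -0.0963, 0.2064]
tcp_rot: [0.713, 0.701, -0.0, -0.0]
contact_force: [-0.1, 0.4, 0.0]
opening: 1.0
time: 2.18
eef_pos: [0.4846, 0.0534, 0.2063]
tcp_rot: [0.714, 0.7, -0.0, -0.0]
contact_force: [0.3, -0.1, 0.2]
opening: 0.999
time: 2.6
eef_pos: [0.4637, 0.142, 0.2064]
tcp_rot: [0.713, 0.701, -0.0, -0.0]
contact_force: [0.5, -0.7, -1.2]
opening: 1.002
[0.46374766 0.14200106 0.20638489] [[ 1.640e-02  9.999e-01 -8.000e-04]
 [ 9.999e-01 -1.640e-02 -4.000e-04]
 [-5.000e-04 -7.000e-04 -1.000e+00]] [ 0.09 -0.14  2.03 -0.    1.25  0.1 ]
pred tin [[293. 259.]
 [353. 259.]
 [358. 101.]
 [288. 102.]]
pred holder [[468. 186.]
 [462.  71.]
 [410.  60.]
 [424. 209.]
 [399. 237.]
 [374.  35.]]
```

View pics/w1.png

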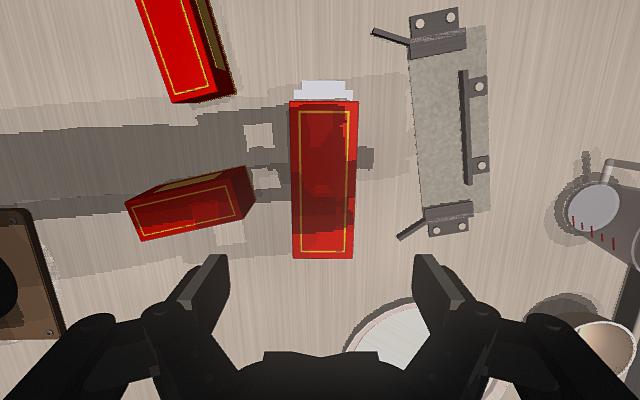

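The picture shows the tin's lid corners at (290,102), (358,101), (352,259) and (292,259), and the stop bar from (463,70) to (467,185). All are within about 3 px of the predictions. The medium box's end at (253,185) clears the left finger by about 13 mm, so I narrow the jaws a little, go down and grip.

```bash
python3 -m jog '{"travel":[[1,0,-25],[0,0,-25],[0,0,-25],[0,0,-25],[0,0,-25]],"dr":[[0,0,0],[0,0,0],[0,0,0],[0,0,0],[0,0,0]],"jaw":[30,30,30,30,30]}' 60
python3 -m jog '{"travel":[[0,0,-20],[0,0,-18],[0,0,-13],[0,0,0],[0,0,0]],"dr":[[0,0,0],[0,0,0],[0,0,0],[0,0,0],[0,0,0]],"jaw":[30,30,30,30,70]}'
python3 -m jog '{"travel":[[0,0,0],[0,0,0],[0,0,0],[0,0,0],[0,0,0]],"dr":[[0,0,0],[0,0,0],[0,0,0],[0,0,0],[0,0,0]],"jaw":[100,140,200,255,255]}'
python3 -m jog '{"travel":[[0,0,0],[0,0,0],[0,0,0],[0,0,0],[0,0,0]],"dr":[[0,0,0],[0,0,0],[0,0,0],[0,0,0],[0,0,0]],"jaw":[255,255,255,255,255]}'
```

```text
time: 3.07
eef_pos: [0.4659, 0.1395, 0.0807]
tcp_rot: [0.715, 0.699, -0.0, 0.0]
contact_force: [0.8, -0.6, -1.2]
opening: 0.887
time: 3.48
eef_pos: [0.4652, 0.1398, 0.0302]
tcp_rot: [0.715, 0.7, -0.001, -0.001]
contact_force: [0.2, -0.3, 0.3]
opening: 0.757
time: 3.9
eef_pos: [0.4659, 0.1406, 0.0312]
tcp_rot: [0.714, 0.7, 0.0, 0.001]
contact_force: [1.2, -3.1, -3.4]
opening: 0.7
time: 4.32
eef_pos: [0.4659, 0.1407, 0.0312]
tcp_rot: [0.714, 0.7, 0.0, 0.0]
contact_force: [0.0, -4.3, -1.5]
opening: 0.695
```

```bash
python3 -m jog '{"travel":[[5.5,3.4,0],[5.5,3.4,0],[5.5,3.4,0],[5.5,3.4,0],[5.5,3.4,0]],"dr":[[0,0,2.16],[0,0,2.16],[0,0,2.16],[0,0,2.16],[0,0,2.16]],"jaw":[255,255,255,255,255]}'
python3 -m jog '{"travel":[[8,1.3,0],[8,1.3,0],[8,1.3,0],[0,0,0],[0,0,0]],"dr":[[0,0,0],[0,0,0],[0,0,0],[0,0,0],[0,0,0]],"jaw":[255,255,255,255,255]}'
python3 - <<'E'
from h import *
s=get_state();a=read_camera("wrist");cv2.imwrite("pics/w2.png",a[:,:,::-1])
b=read_camera("side");cv2.imwrite("pics/s2.png",cv2.resize(b[130:235,240:360,::-1],None,fx=5,fy=5,interpolation=2))
R=Ro.from_quat(s["tcp_rot"]).as_matrix()
print(s["eef_pos"],np.arctan2(R[1,1],R[0,1]),R[:,2],s["contact_force"],s["wrist_torque"])
E
```

```text
time: 4.73
eef_pos: [0.4912, 0.1577, 0.0314]
tcp_rot: [0.644, 0.765, -0.003, -0.002]
contact_force: [-7.7, -6.0, 8.3]
opening: 0.693
time: 5.15
eef_pos: [0.5161, 0.1629, 0.0313]
tcp_rot: [0.645, 0.764, -0.0, -0.001]
contact_force: [-4.8, 0.6, 4.8]
opening: 0.692
[0.51611316 0.1629121  0.03126515] 0.16834050529511219 [-0.00235712  0.00154809 -0.99999602] [-4.8241234   0.61302678  4.75146061] [-0.06441287  0.71209752 -0.12450402]
```

View pics/w2.png

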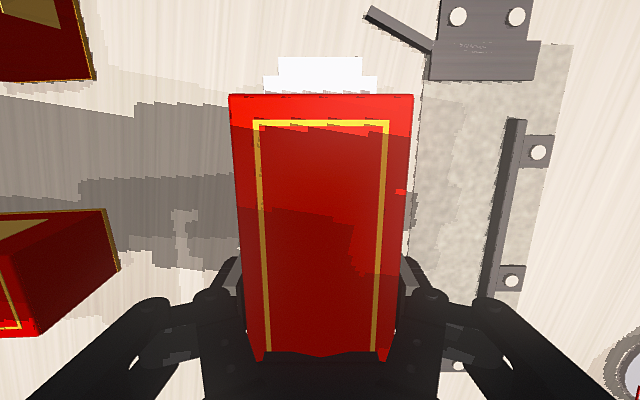

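The wrist picture shows the held lid, with the far ear corners at (278,58) and (361,56), the stop bar edge from (507,118) to (480,298) and the far lip's inner corner at (428,80). I back-project these to check alignment.

Run:
```python
from h import *
s=get_state();wcam(s);c=C["wrist"]
def bp(u,z):
    d=c["R"].T@np.linalg.solve(c["K"],[*u,1]);o=-c["R"].T@c["t"];return (o+d*(z-o[2])/d[2])[:2]
h=np.array([.5947,.1764,.1682])
ex=np.array([np.cos(h[2]),np.sin(h[2])]);ey=np.array([-ex[1],ex[0]])
for n,u,z in[("ear-",(278,58),.004),("ear+",(361,56),.004),("bar+",(507,118),.012),("bar-",(480,298),.012),("lip-20,86",(428,80),.010),("lip39",(540,80),.010),("tip",(367,10),.01)]:
    p=bp(u,z);print(n,p.round(4),"in holder",(ex@(p-h[:2])).round(4),(ey@(p-h[:2])).round(4))
p=s["eef_pos"][:2];print("tcp",ex@(p-h[:2]),ey@(p-h[:2]))
```

```text
ear- [0.4744 0.2564] in holder -0.1052 0.099
ear+ [0.521  0.2654] in holder -0.0578 0.1001
bar+ [0.6101 0.2461] in holder 0.0269 0.0662
bar- [0.6328 0.1276] in holder 0.0294 -0.0545
lip-20,86 [0.5603 0.2586] in holder -0.0202 0.0869
lip39 [0.6226 0.2692] in holder 0.043 0.0869
tip [0.5189 0.2871] in holder -0.0562 0.1218
tcp -0.07974021742627961 -0.0001324735263123257
```

Aligned to within about 1.5 mm. Now slide in with a small −y correction, slowing near the stop.

```bash
python3 -m jog '{"travel":[[7.9,1.0,0],[7.9,1.0,0],[7.9,1.0,0],[7.9,1.0,0],[7.9,1.0,0]],"dr":[[0,0,0],[0,0,0],[0,0,0],[0,0,0],[0,0,0]],"jaw":[255,255,255,255,255]}'
python3 -m jog '{"travel":[[7.9,1.3,0],[7.9,1.3,0],[6,1,0],[3,0.5,0],[0,0,0]],"dr":[[0,0,0],[0,0,0],[0,0,0],[0,0,0],[0,0,0]],"jaw":[255,255,255,255,255]}'
```

```text
time: 5.67
eef_pos: [0.5507, 0.1672, 0.0317]
tcp_rot: [0.645, 0.764, -0.006, -0.006]
contact_force: [-18.2, -2.1, 19.2]
opening: 0.693
time: 6.08
eef_pos: [0.5778, 0.1713, 0.0315]
tcp_rot: [0.645, 0.764, -0.004, -0.004]
contact_force: [-11.6, -1.4, 12.7]
opening: 0.698
```

```bash
python3 -m jog '{"travel":[[2,0.35,0.3],[2,0.35,0.3],[2,0.35,0],[2,0.35,0],[0,0,0]],"dr":[[0,0,0],[0,0,0],[0,0,0],[0,0,0],[0,0,0]],"jaw":[255,255,255,255,255]}'
python3 -m jog '{"travel":[[2,0.35,0],[2,0.35,0],[1,0.17,0],[1,0.17,0],[0,0,0]],"dr":[[0,0,0],[0,0,0],[0,0,0],[0,0,0],[0,0,0]],"jaw":[255,255,255,255,255]}'
```

```text
time: 6.5
eef_pos: [0.5856, 0.1726, 0.0315]
tcp_rot: [0.645, 0.764, -0.004, -0.004]
contact_force: [-10.3, -1.3, 10.5]
opening: 0.694
time: 6.92
eef_pos: [0.591, 0.1735, 0.0316]
tcp_rot: [0.645, 0.764, -0.004, -0.004]
contact_force: [-12.4, -1.7, 10.8]
opening: 0.691
```

```bash
python3 -m jog '{"travel":[[1,0.17,0],[1,0.17,0],[0,0,0]],"dr":[[0,0,0],[0,0,0],[0,0,0]],"jaw":[255,255,255]}'
python3 -m jog '{"travel":[[1,0.17,0],[1,0.17,0],[0,0,0]],"dr":[[0,0,0],[0,0,0],[0,0,0]],"jaw":[255,255,255]}'
```

```text
time: 7.17
eef_pos: [0.5925, 0.1738, 0.0316]
tcp_rot: [0.645, 0.764, -0.005, -0.005]
contact_force: [-11.8, -2.7, 10.4]
opening: 0.698
time: 7.42
eef_pos: [0.5952, 0.1743, 0.0316]
tcp_rot: [0.645, 0.764, -0.004, -0.004]
contact_force: [-11.8, -1.2, 10.7]
opening: 0.696
```

```bash
python3 -m jog '{"travel":[[1,0.17,0],[0,0,0]],"dr":[[0,0,0],[0,0,0]],"jaw":[255,255]}'
python3 -m jog '{"travel":[[1,0.17,0],[0,0,0]],"dr":[[0,0,0],[0,0,0]],"jaw":[255,255]}'
```

```text
time: 7.58
eef_pos: [0.5957, 0.1744, 0.0316]
tcp_rot: [0.645, 0.764, -0.005, -0.005]
contact_force: [-13.1, -1.9, 11.9]
opening: 0.695
time: 7.75
eef_pos: [0.5966, 0.1745, 0.0316]
tcp_rot: [0.645, 0.764, -0.005, -0.005]
contact_force: [-12.1, -1.8, 11.0]
opening: 0.695
```

```bash
python3 -m jog '{"travel":[[1,0.17,0],[0,0,0]],"dr":[[0,0,0],[0,0,0]],"jaw":[255,255]}'
python3 -m jog '{"travel":[[1,0.17,0],[0,0,0]],"dr":[[0,0,0],[0,0,0]],"jaw":[255,255]}'
```

```text
time: 7.92
eef_pos: [0.5976, 0.1747, 0.0316]
tcp_rot: [0.645, 0.764, -0.005, -0.005]
contact_force: [-13.3, -2.6, 13.0]
opening: 0.696
time: 8.08
eef_pos: [0.5977, 0.1747, 0.0317]
tcp_rot: [0.645, 0.764, -0.006, -0.006]
contact_force: [-16.6, -2.7, 14.7]
opening: 0.695
```

The TCP stopped at 0.5977 and the force is rising, so it is at the stop. I press a touch more and hold.

```bash
python3 -m jog '{"travel":[[0.7,0.12,0],[0,0,0],[0,0,0]],"dr":[[0,0,0],[0,0,0],[0,0,0]],"jaw":[255,255,255]}'
python3 -m jog '{"travel":[[0.7,0.12,0],[0,0,0],[0,0,0]],"dr":[[0,0,0],[0,0,0],[0,0,0]],"jaw":[255,255,255]}'
python3 - <<'E'
from plant import *
import cv2
s=get_state();print(s["eef_pos"],s["contact_force"])
a=read_camera("scene")[180:300,290:430];b=read_camera("side")[140:220,265:365]
import numpy as np
a=cv2.resize(a,(560,480),interpolation=2);b=cv2.resize(b,(600,480),interpolation=2)[:, :]
cv2.imwrite("pics/home_sc.png",a[:,:,::-1]);cv2.imwrite("pics/home.png",b[:,:,::-1])
E
```

```text
time: 8.33
eef_pos: [0.5978, 0.1748, 0.0317]
tcp_rot: [0.645, 0.764, -0.006, -0.006]
contact_force: [-17.0, -1.9, 15.5]
opening: 0.699
time: 8.58
eef_pos: [0.5978, 0.1747, 0.0318]
tcp_rot: [0.645, 0.764, -0.007, -0.007]
contact_force: [-19.3, -3.5, 17.7]
opening: 0.693
[0.59782549 0.17472809 0.03176562] [-19.32751492  -3.50681347  17.72794077]
```

View pics/home_sc.png

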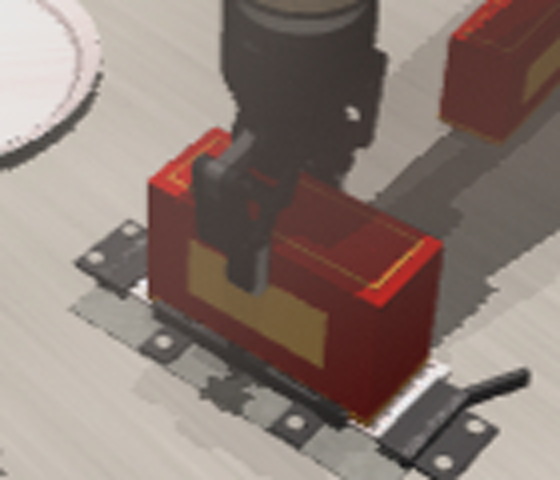

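The crop shows the foot's front edge along the stop bar, from (150,300) to (350,420), and the ear at (420,385) under the lip. I give one more firm press, then ease off and draw the lid up.

```bash
python3 -m jog '{"travel":[[1.5,0.25,0],[0,0,0],[0,0,0]],"dr":[[0,0,0],[0,0,0],[0,0,0]],"jaw":[255,255,255]}' 80
python3 -m jog '{"travel":[[-1.5,-0.25,1],[-1,-0.2,1],[0,0,2],[0,0,3],[0,0,3]],"dr":[[0,0,0],[0,0,0],[0,0,0],[0,0,0],[0,0,0]],"jaw":[255,255,255,255,255]}'
python3 -m jog '{"travel":[[0,0,4],[0,0,4],[0,0,4],[0,0,4],[0,0,4]],"dr":[[0,0,0],[0,0,0],[0,0,0],[0,0,0],[0,0,0]],"jaw":[255,255,255,255,255]}'
```

```text
time: 8.93
eef_pos: [0.598, 0.1748, 0.0319]
tcp_rot: [0.645, 0.764, -0.009, -0.008]
contact_force: [-22.6, -3.9, 19.0]
opening: 0.694
time: 9.35
eef_pos: [0.5978, 0.1748, 0.0357]
tcp_rot: [0.645, 0.764, -0.004, -0.005]
contact_force: [-3.3, 0.5, -18.3]
opening: 0.691
time: 9.77
eef_pos: [0.5987, 0.1745, 0.057]
tcp_rot: [0.645, 0.764, -0.004, -0.004]
contact_force: [-6.5, -0.6, -19.4]
opening: 0.691
```

```bash
python3 -m jog '{"travel":[[0,0,5],[0,0,5],[0,0,5],[0,0,5],[0,0,5]],"dr":[[0,0,0],[0,0,0],[0,0,0],[0,0,0],[0,0,0]],"jaw":[255,255,255,255,255]}'
python3 -m jog '{"travel":[[0,0,5],[0,0,5],[0,0,5],[0,0,5],[0,0,5]],"dr":[[0,0,0],[0,0,0],[0,0,0],[0,0,0],[0,0,0]],"jaw":[255,255,255,255,255]}'
python3 -m jog '{"travel":[[0,0,6],[0,0,6],[0,0,6],[0,0,6],[0,0,0]],"dr":[[0,0,0],[0,0,0],[0,0,0],[0,0,0],[0,0,0]],"jaw":[255,255,255,255,255]}'
python3 - <<'E'
from plant import *
import cv2
a=read_camera("scene")[100:300,240:460]
cv2.imwrite("pics/lift.png",cv2.resize(a,None,fx=2.5,fy=2.5,interpolation=2)[:,:,::-1])
E
```

```text
time: 10.18
eef_pos: [0.6008, 0.1746, 0.0839]
tcp_rot: [0.645, 0.764, -0.003, -0.003]
contact_force: [-5.8, -0.5, -18.1]
opening: 0.692
time: 10.6
eef_pos: [0.6027, 0.1747, 0.1132]
tcp_rot: [0.645, 0.764, -0.001, -0.001]
contact_force: [-7.8, -1.7, -6.0]
opening: 0.691
time: 11.02
eef_pos: [0.6067, 0.1752, 0.1399]
tcp_rot: [0.645, 0.764, 0.003, 0.003]
contact_force: [0.4, 0.5, -2.7]
opening: 0.688
```

View pics/lift.png

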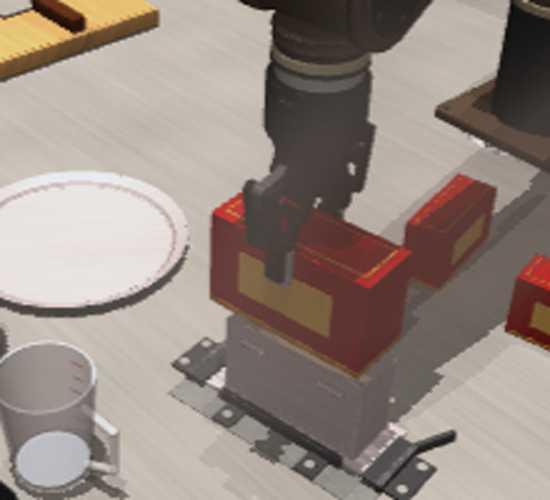

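The lid is clear: a 108 mm lift, the force down to the lid's own weight, and the sleeve visible under it with the base still in the holder. I carry it to the tray.

```bash
python3 -m jog '{"travel":[[0,0,10],[0,0,12],[0,-10,10],[0,-20,0],[0,-25,0]],"dr":[[0,0,0],[0,0,0],[0,0,0],[0,0,0],[0,0,0]],"jaw":[255,255,255,255,255]}'
python3 -m jog '{"travel":[[0,-28,0],[0,-28,0],[0,-28,0],[0,-28,0],[0,-28,0]],"dr":[[0,0,0],[0,0,0],[0,0,0],[0,0,0],[0,0,0]],"jaw":[255,255,255,255,255]}'
python3 -m jog '{"travel":[[0,-28,0],[0,-28,0],[0,-28,0],[0,-25,0],[0,-15,0]],"dr":[[0,0,0],[0,0,0],[0,0,0],[0,0,0],[0,0,0]],"jaw":[255,255,255,255,255]}'
python3 -m jog '{"travel":[[0,-10,0],[0,-8,0],[0,0,0],[0,0,0]],"dr":[[0,0,0],[0,0,0],[0,0,0],[0,0,0]],"jaw":[255,255,255,255]}'
python3 - <<'E'
from h import *
s=get_state();R=Ro.from_quat(s["tcp_rot"]).as_matrix();print(s["eef_pos"],R.round(3))
cv2.imwrite("pics/tr.png",read_camera("side")[180:350,240:460,::-1])
cv2.imwrite("pics/trw.png",read_camera("wrist")[:,:,::-1])
E
```

```text
time: 11.48
eef_pos: [0.6048, 0.1198, 0.17]
tcp_rot: [0.644, 0.765, 0.001, 0.001]
contact_force: [0.2, -0.6, -3.1]
opening: 0.692
time: 11.9
eef_pos: [0.6039, -0.0223, 0.1688]
tcp_rot: [0.645, 0.764, 0.0, 0.001]
contact_force: [0.2, 0.8, -2.8]
opening: 0.691
time: 12.32
eef_pos: [0.6037, -0.1476, 0.1688]
tcp_rot: [0.646, 0.764, -0.0, 0.001]
contact_force: [0.8, -0.4, -1.9]
opening: 0.693
time: 12.65
eef_pos: [0.6037, -0.1616, 0.1675]
tcp_rot: [0.645, 0.764, 0.0, -0.0]
contact_force: [0.4, 0.3, -2.9]
opening: 0.694
[ 0.60372384 -0.16159186  0.16746764] [[-0.168  0.986 -0.   ]
 [ 0.986  0.168  0.001]
 [ 0.001  0.    -1.   ]]
```

View pics/trw.png

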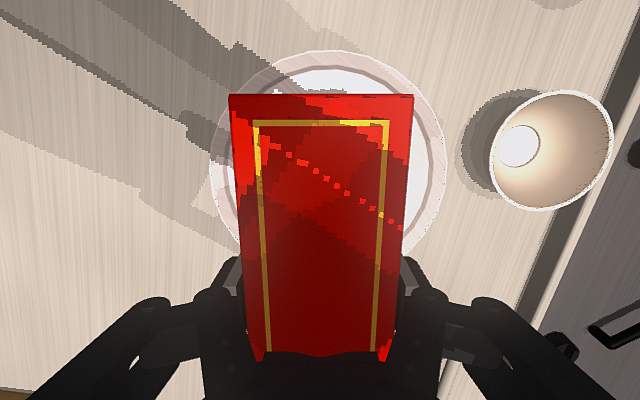

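The tray shows behind the held lid, with rim extremes at left 209, right 444 and top row 50. The bowl is clear to the right. A quick check of the tray centre from those extremes.

Run:
```python
from h import *
s=get_state();wcam(s);a=np.linspace(0,2*np.pi,720)
def f(q):
    p=proj("wrist",np.c_[q[0]+.125*np.cos(a),q[1]+.125*np.sin(a),0*a+.014]);return [p[:,0].min()-209,p[:,0].max()-444,p[:,1].min()-50]
print(f([.6102,-.1618]),least_squares(f,[.61,-.16]).x)
```

```text
[np.float64(-1.1996308573665146), np.float64(3.2814115135964244), np.float64(-2.062451069049395)] [ 0.6094984  -0.16402633]
```

```bash
python3 -m jog '{"travel":[[3,-1.5,-15],[3,-1.5,-22],[0,0,-22],[0,0,-22],[0,0,-18]],"dr":[[0,0,0],[0,0,0],[0,0,0],[0,0,0],[0,0,0]],"jaw":[255,255,255,255,255]}'
python3 -m jog '{"travel":[[0,0,-12],[0,0,-8],[0,0,-5],[0,0,-3],[0,0,0]],"dr":[[0,0,0],[0,0,0],[0,0,0],[0,0,0],[0,0,0]],"jaw":[255,255,255,255,255]}'
```

```text
time: 13.17
eef_pos: [0.6088, -0.1638, 0.0652]
tcp_rot: [0.644, 0.765, -0.0, -0.001]
contact_force: [-0.3, 0.8, -1.3]
opening: 0.69
time: 13.58
eef_pos: [0.61, -0.1651, 0.0405]
tcp_rot: [0.645, 0.764, 0.0, 0.0]
contact_force: [0.2, -0.7, -2.0]
opening: 0.696
```

```bash
python3 -m jog '{"travel":[[0,0,-2],[0,0,-2],[0,0,-1.5],[0,0,-1],[0,0,0]],"dr":[[0,0,0],[0,0,0],[0,0,0],[0,0,0],[0,0,0]],"jaw":[255,255,255,255,255]}'
python3 -m jog '{"travel":[[0,0,-1],[0,0,-0.7],[0,0,0]],"dr":[[0,0,0],[0,0,0],[0,0,0]],"jaw":[255,255,255]}'
```

```text
time: 14.0
eef_pos: [0.6096, -0.1652, 0.0339]
tcp_rot: [0.645, 0.764, -0.0, -0.0]
contact_force: [-0.1, 0.8, -2.5]
opening: 0.69
time: 14.25
eef_pos: [0.6096, -0.1651, 0.0321]
tcp_rot: [0.645, 0.764, -0.0, -0.0]
contact_force: [-0.1, 0.1, -0.9]
opening: 0.688
```

```bash
python3 -m jog '{"travel":[[0,0,-0.7],[0,0,0]],"dr":[[0,0,0],[0,0,0]],"jaw":[255,255]}'
python3 -m jog '{"travel":[[0,0,-0.7],[0,0,0]],"dr":[[0,0,0],[0,0,0]],"jaw":[255,255]}'
python3 -m jog '{"travel":[[0,0,-0.7],[0,0,0]],"dr":[[0,0,0],[0,0,0]],"jaw":[255,255]}'
```

```text
time: 14.42
eef_pos: [0.6096, -0.1651, 0.0314]
tcp_rot: [0.645, 0.764, -0.0, -0.0]
contact_force: [0.1, -0.4, -2.2]
opening: 0.69
time: 14.58
eef_pos: [0.6096, -0.1651, 0.0307]
tcp_rot: [0.645, 0.764, -0.0, -0.0]
contact_force: [0.5, -0.4, -2.5]
opening: 0.688
time: 14.75
eef_pos: [0.6098, -0.1652, 0.0304]
tcp_rot: [0.645, 0.764, 0.0, 0.0]
contact_force: [0.2, -0.3, -1.6]
opening: 0.693
```

```bash
python3 -m jog '{"travel":[[0,0,-0.7],[0,0,0]],"dr":[[0,0,0],[0,0,0]],"jaw":[255,255]}'
python3 -m jog '{"travel":[[0,0,-0.7],[0,0,0]],"dr":[[0,0,0],[0,0,0]],"jaw":[255,255]}'
```

```text
time: 14.92
eef_pos: [0.6098, -0.1652, 0.0303]
tcp_rot: [0.645, 0.764, -0.0, -0.0]
contact_force: [-3.1, 1.2, 3.5]
opening: 0.691
time: 15.08
eef_pos: [0.6099, -0.1652, 0.0304]
tcp_rot: [0.645, 0.764, -0.0, -0.0]
contact_force: [-4.1, 1.2, 5.9]
opening: 0.693
```

Touchdown felt at +6 N. Release slowly, then straight up.

```bash
python3 -m jog '{"travel":[[0,0,0.7],[0,0,0],[0,0,0],[0,0,0],[0,0,0]],"dr":[[0,0,0],[0,0,0],[0,0,0],[0,0,0],[0,0,0]],"jaw":[75,60,45,30,15]}' 20
python3 -m jog '{"travel":[[0,0,0],[0,0,0],[0,0,0],[0,0,0],[0,0,0]],"dr":[[0,0,0],[0,0,0],[0,0,0],[0,0,0],[0,0,0]],"jaw":[0,0,0,0,0]}'
python3 -m jog '{"travel":[[0,0,3],[0,0,8],[0,0,15],[0,0,20],[0,0,25]],"dr":[[0,0,0],[0,0,0],[0,0,0],[0,0,0],[0,0,0]],"jaw":[0,0,0,0,0]}'
python3 -m jog '{"travel":[[0,0,25],[0,0,25],[0,0,25],[0,0,15],[0,0,0]],"dr":[[0,0,0],[0,0,0],[0,0,0],[0,0,0],[0,0,0]],"jaw":[0,0,0,0,0]}'
python3 - <<'E'
from h import *
a=read_camera("side")[130:340,240:460]
cv2.imwrite("pics/end.png",cv2.resize(a,None,fx=2.8,fy=2.8,interpolation=2)[:,:,::-1])
E
```

```text
time: 15.5
eef_pos: [0.6097, -0.1652, 0.0292]
tcp_rot: [0.645, 0.764, 0.0, 0.0]
contact_force: [-0.1, -0.0, 0.1]
opening: 0.943
time: 15.92
eef_pos: [0.6097, -0.1651, 0.0294]
tcp_rot: [0.645, 0.764, 0.0, -0.0]
contact_force: [-0.6, 0.7, -0.1]
opening: 1.001
time: 16.33
eef_pos: [0.6087, -0.1647, 0.1003]
tcp_rot: [0.645, 0.764, -0.0, -0.001]
contact_force: [0.4, 1.0, -0.2]
opening: 1.006
time: 16.75
eef_pos: [0.6123, -0.1662, 0.1968]
tcp_rot: [0.645, 0.764, 0.001, 0.005]
contact_force: [1.0, -0.0, 0.8]
opening: 1.0
```

View pics/end.png

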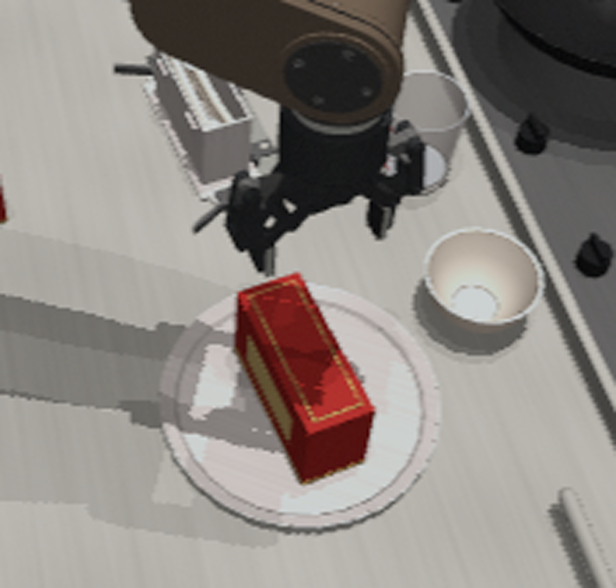

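The lid stands upright near the tray's centre (in the crop, lid top about (305,350), tray centre about (300,405)), and the bowl and cup are in place. The arm partly hides the base, so I check it and the lid from the scene camera.

Run:
```python
from h import *
a=read_camera("scene")[165:305,215:435]
cv2.imwrite("pics/end2.png",cv2.resize(a,None,fx=3.6,fy=3.6,interpolation=2)[:,:,::-1])
F=[(-.033,-.075,.004),(.033,-.075,.004),(.033,.075,.004),(-.033,.075,.004)];S=[(-.0255,-.0705,.084),(.0255,-.0705,.084),(.0255,.0705,.084),(-.0255,.0705,.084)]
L=[(-.03,-.075,.093),(.03,-.075,.093),(.03,.075,.093),(-.03,.075,.093)]
g=lambda q,P:(((proj("scene",place(q,P))-[215,165]+.5)*3.6-.5).round(0)).tolist()
print("sleeve home",g([.5947,.1764,.168],S));print("foot",g([.5947,.1764,.168],F));print("lid",g([.61,-.163,.168],L))
```

```text
sleeve home [[466.0, 186.0], [414.0, 227.0], [609.0, 334.0], [658.0, 286.0]]
foot [[463.0, 272.0], [399.0, 326.0], [596.0, 443.0], [657.0, 380.0]]
lid [[145.0, -38.0], [84.0, -6.0], [231.0, 70.0], [291.0, 33.0]]
```

View pics/end2.png

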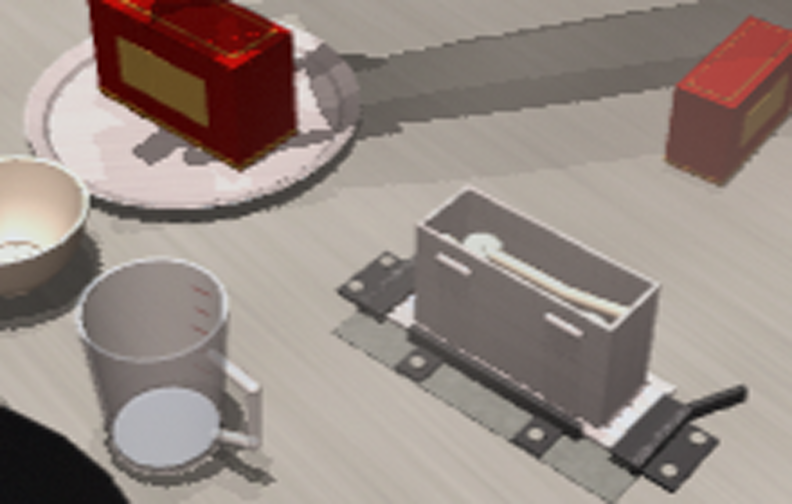

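The sleeve's top corners are at (467,187), (416,229), (610,329) and (658,286), within about 5 px (1.4 camera px) of the predicted home position. The lid's near corner at (238,72) is within a few mm of the prediction for the tray's centre. I hand in.

```bash
python3 -c "
from plant import *
print(sign_off())"
```

```text
the job is handed in; nothing more can be done
None
```

The job is done and handed in at about 17 s of robot time; the hand-in reports no verdict.

- **Tin into the holder:** I slid the closed tin in and pressed it home. It stopped moving at the back stop while the push rose to about 23 N, against about 12 N when sliding.
- **Lid off:** I drew the lid 108 mm straight up, with a pull of about 19 N. It was clear of the base, with only its own weight left on the tool.
- **Lid on the tray:** I lowered it until I felt about 6 N, let go and backed away.

The last pictures showed:
- **Base:** open and in the holder, within about 2–3 mm of home, with the foot along the stop and the near ear under its lip. The far ear was not clearly visible.
- **Lid:** upright on the tray, about 5 mm from its centre by estimate.
- **Bowl, cup and tray:** they looked unmoved by eye; I did not measure them again.

No check failed. Two small oddities came up. The tool pressed down on the tin with 10–19 N while sliding it. It also drifted about 9 mm in +x as the lid came off, which is inside the 30 mm allowed.

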